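# Prise open the tea box with the turner

### The job

Use the kitchen turner as a lever to open the wooden tea box: slip its blade into the wide notch under the front edge of the lid, prise the lid up gently and swing it right back past upright until it rests open by itself. Only the turner may touch the tea box, the box must not be shoved or tipped, and the other things stay where they are. Then lay the turner down flat on the worktop, clear of the tea box, and leave it there.

Things in the scene. Friction and masses are not known exactly. Their poses are not given: they have to be found in the camera images.
- turner: slotted kitchen turner lying along its own x, 318 mm, 0.08 kg. Origin mid-length, at underside level; z up. Black handle x = -159 to -34 mm, 24 mm wide (y), z 1 to 22 mm: grip it firmly across y, near x = -50. Shank 10 mm wide, x = -44 to 74 mm, arched to z = 24 mm. Metal blade x = 68 to 159 mm, 76 mm wide; its flat outer part (x = 93 to 159 mm) lies between z = 0 and 6 mm.
- blade_tip (a point): middle of the front edge of the turner's blade, at (159, 0, 4.5) mm in the turner's frame, same axes.
- tea_box: dark wooden tea box, loose, 1.3 kg, 130 mm (its x) by 160 mm (y) by 72 mm high with lid. Origin at the centre of its underside, z up; the notched front looks to its -x (to the robot's right), the hinge is at +x. Walls 7 mm, tea sachets inside up to 42 mm. Lid: plain panel 130 x 160 x 7 mm, 0.05 kg, no handle, flush with the walls, underside at 65 mm.
- notch (a point): centre of the notch's mouth, in the outer face of the box's front wall under the lid's front edge, 58 mm above the box's underside. The notch is 104 mm wide (y), 14 mm high (51 to 65 mm above the underside), goes through the 7 mm wall and is closed above by the lid. Axes are the box's: the blade goes in along +x.
- lid_hinge (a point): middle of the hinge axis of the lid, on the far (+x) top edge of the box, 65 mm above its underside, 130 mm from the notch's mouth; the axis lies along the box's y.
- lid (a joint): opening angle of the lid: 0 shut, 1.57 upright, 1.95 rad its stop (leaning back, open). It falls shut when let go before upright and falls open beyond it.
- mug: spotted white mug with a handle, 82 mm across (114 mm with handle), 91 mm tall; a bystander. Origin at the centre of its underside.
- ramekin: small white baking dish, 69 mm across, 38 mm tall; a bystander. Origin at the centre of its underside.
- onion: brown onion, 72 mm; a bystander. Origin at the centre of its underside.
- jar: glass jar with a red screw cap, 65 mm across, 100 mm tall; a bystander. Origin at the centre of its underside.

How it is judged:
On the way, in this order (a step that is already met when the one before it is completed fails the run):
1. the turner has been taken up (more than 30 mm above the worktop) (height (world z) of turner above 0.03 m), for 0.2 s.
2. the lid is prised up more than 0.25 rad, resting on the turner (value of joint lid above 0.25 rad and contact force between turner and tea_box above 0.1 N), for 0.1 s.
3. the lid is swung back beyond upright (more than 1.7 rad) (value of joint lid above 1.7 rad), for 0.1 s.
At the end, for the whole second after the job is handed in: The lid rests open beyond 1.7 rad; the turner lies flat on the worktop (underside within 12 mm of it, tilted under 0.15 rad), right way up, at rest and not touching the tea box, its blade tip over 80 mm from the box's centre; the box stands upright (under 0.1 rad) within 40 mm of where it stood (value of joint lid above 1.7 rad and height (world z) of turner between -0.012 and 0.012 m and angle between turner's own z axis and vertical below 0.15 rad and linear speed of turner below 0.03 m/s and contact force between turner and tea_box below 0.05 N and horizontal distance between blade_tip and tea_box above 0.08 m and angle between tea_box's own z axis and vertical below 0.1 rad and distance of tea_box from where it was at the start of the episode below 0.04 m).
It fails at once if the fingers or the arm touch the tea box or its lid (over 0.5 N) (contact force between any of the fingers, the arm and tea_box above 0.5 N).
It fails at once if the turner presses on the tea box with more than 20 N (contact force between turner and tea_box above 20 N).
It fails at once if the tea box is shoved more than 40 mm or tipped more than 0.2 rad (distance of tea_box from where it was at the start of the episode above 0.04 m or angle between tea_box's own z axis and vertical above 0.2 rad).
It fails at once if a bystander (mug, ramekin, onion, jar) is moved more than 30 mm (distance of any of mug, ramekin, onion, jar from where it was at the start of the episode above 0.03 m).
It also fails if it takes over 61 s, if anything falls off the work surface, if the arm or the gripper's body presses on something with over 40 N, if the wrist force passes 120 N, or if a joint passes its speed limit or range.

### The arm

A 6-joint arm with a two-finger parallel gripper is mounted at the origin on a cart in front of the work surface, level with it; the furniture and walls round the work are solid. World frame = base frame: x ahead of the robot, y to its left, z up, the work surface at z = 0. Lengths are in m, angles in rad, forces in N, time in s.
With the tool pointing down it reaches from about 0.35 to 0.775 m from the base axis. Payload 5.5 kg.
Tool frame: the origin (TCP) lies between the finger pads; the fingertips stand 19 mm ahead of it and the grasp point (between the pads) is the TCP; z points along the fingers, y is the line along which they close (so a half turn about z gives the same grasp; the last joint's range is limited). The gripper opens to 85 mm and grips with 20 to 120 N. Pads are 22 mm wide; open, the fingers measure 114 mm over their backs; the gripper's body (76 mm by 85 mm) begins 54 mm behind the grasp point. The pads swing forward as they close: fully open they stand 13 mm farther back than shut.
Start: joints at [1.009, 0.313, 0.046, 1.304, 0, 1.431], TCP at [0.235, 0.525, 0.224] pointing down, gripper open.
Joint ranges: [-2.76, 2.76], [-0.86, 1.69], [-1.03, 1.26], [-2.2, 2.34], [-1.47, 1.5], [-3.14, 3.14]. Speed limits (rad/s): [2.57, 2.57, 3.14, 3.14, 3.14, 3.14].

### API

Orientations are given as a unit quaternion [w, x, y, z].
In Python, from workcell import env gives the robot as it stands.
- The arm moves only by the shell command python3 -m pendant 'ROWS' [FORCE]. ROWS is JSON, a list of rows, each an object with "travel": the shift along the tool's x, y, z scaled (see below), a list of three; "rot": the turn, a rotation vector about the tool's x, y, z scaled (see below), a list of three; "fingers": the opening, from -1 (shut) to 1 (fully open). In form: [{"travel": [dx, dy, dz], "rot": [wx, wy, wz], "fingers": fingers}, ...]. A call has 1 to 10 rows; each row is the pose to reach, as a shift and turn from the pose commanded when the call began, along the tool's axes at that moment; what a row does not reach only later rows make up. The controller multiplies each number of a shift by 0.12 m and each number of a turn by 60 degrees. A row lasts 1/10 s, in which the tool goes at most 50 mm and 8.59 degrees, less where a joint would pass 70% of its speed; a pose out of reach is approached as far as the arm can. A call with a number of a shift or a turn outside -1 to 1 is refused whole. A call with a gripper value outside its range is refused whole. The fingers move at their own pace and stop on an object; FORCE is the grip in N (left out, the last holds). Time passes only in rows, so rows that repeat a pose let the fingers close. It gives the time, the measured TCP pose, the force, the opening and the grip force at its end, in the units of the state.
- env.get_state(): the state, without advancing time (a new reading comes with each control period).
- env.read_camera(name): name is "side" or "top" or "wrist"; returns (picture, depth): 400x640x3 uint8, blue, green, red; 400x640 float32, m along the optical axis (not along the pixel's ray), 0 where there is no reading.
- env.camera_model(name): a dict with "fovy" (degrees; the focal length in pixels is half the picture's height over the tangent of half this angle, whatever the lens; pixels are square), "cx", "cy" (the principal point, pixels), "rvec" (rotation vector, rad) and "tvec" (3), from world to camera coordinates, as OpenCV has them; the wrist camera has in their place "T_tool_cam" (4x4, takes a point from camera to tool coordinates, whose origin is the TCP and whose axes are the flange's). Camera axes: x right, y down, z forward; pixel columns grow to the right and rows downward; lengths in m; the calibration is good to about 2 mm. A picture is of the moment at which its call begins: read the wrist's pose just before it. camera_model takes no time and is no camera call.
- env.hand_in(): hands the job in; it is judged then, once.
Trained networks look in the newest picture that a camera, given by its name, has taken for a name from the list of things; names that differ only in an ending like _2 or _b are one class to them, and where a whole thing is asked for, a point or a joint stands for the part that bears it (a point fixed in the world has none). Each returns a list of dicts, best first, with "conf" (0 to 1); they miss things now and then, are a little off and sometimes report something else, mostly with a low value. They report only what shows in the picture. A call takes as long as a camera call.
- env.outline_of(camera, target): "mask" (400x640 bool, what is visible of it) and "xy" ([column, row] in pixels, amid what is visible of it).
The state is a dict: "clock": time; "joint_pos": joint angles; "qvel": joint speeds; "tau": joint torques, N m; "tcp_pos": TCP position; "orientation": TCP orientation; "wrist_force": force on the tool from outside, world axes, zero at the start; "ft_torque": the same for the moment, N m; "finger_gap": finger opening in m; "grip_force": force on a finger pad.
Only numpy, scipy, OpenCV 4.12 (cv2) and the standard library are available. Lean on these libraries where they do the work, as an engineer would, in place of code of your own. Each camera call takes 0.05 s, during which the arm holds its last target. There are 200 camera calls.

## Working session

There is one attempt and no reset: what is moved stays moved. The work goes in short steps, Python scripts to look and compute and a shell command to move; the robot and the scene stay as the last step left them, time stands still between calls to the robot, and variables do not carry over. Pictures are saved under pics/ and viewed, at most 10 in all, crops included, and the job is handed in when it is done.

```bash
ls; mkdir -p pics
cat > h.py <<'E'
import numpy as np, cv2
from scipy.spatial.transform import Rotation as R
from workcell import env
def cam(name, st=None):
    m=env.camera_model(name); f=200/np.tan(np.radians(m['fovy'])/2)
    if 'rvec' in m:
        Rc=cv2.Rodrigues(np.array(m['rvec'],float))[0]; T=np.eye(4); T[:3,:3]=Rc.T; T[:3,3]=-Rc.T@np.array(m['tvec'],float).ravel()
    else:
        q=st['orientation']; W=np.eye(4); W[:3,:3]=R.from_quat([q[1],q[2],q[3],q[0]]).as_matrix(); W[:3,3]=st['tcp_pos']; T=W@np.array(m['T_tool_cam'])
    return f,m['cx'],m['cy'],T
def look(name):
    st=env.get_state(); im,d=env.read_camera(name); f,cx,cy,T=cam(name,st)
    v,u=np.mgrid[0:400,0:640]; P=np.stack([(u-cx)/f*d,(v-cy)/f*d,d],-1)@T[:3,:3].T+T[:3,3]
    P[d<=0]=np.nan
    return im,d,P
E
python3 - <<'E'
from h import *
print(env.get_state())
for c in ['top','side']:
    im,d,P=look(c); cv2.imwrite(f'pics/{c}0.png',im); np.save(f'P_{c}.npy',P); print(c,cam(c)[3][:3,3],cam(c)[3][:3,2])
    for t in ['turner','tea_box','mug','ramekin','onion','jar']:
        for o in env.outline_of(c,t)[:2]:
            m=o['mask']; np.save(f'm_{c}_{t}.npy',m) if o['conf']>.5 else 0
            p=P[m]; p=p[~np.isnan(p[:,0])]
            print(t,round(o['conf'],2),np.round(o['xy']),m.sum(),np.round(np.median(p,0),3),np.round(np.percentile(p,2,0),3),np.round(np.percentile(p,98,0),3))
E
```

```text
pics
{'clock': 0.0, 'joint_pos': array([ 1.00940334e+00,  3.14011105e-01,  4.49810818e-02,  1.30360009e+00,
       -1.91456596e-05,  1.43123989e+00]), 'qvel': array([ 0.00067451,  0.00076918, -0.00142816, -0.00054456, -0.00035311,
       -0.0009022 ]), 'tau': array([-1.29511362e-03, -4.80633116e+01,  2.98530811e+01,  1.95570441e-02,
       -3.32066011e-04,  2.16820524e-05]), 'tcp_pos': array([0.23513578, 0.52415064, 0.22320365]), 'orientation': array([-3.05818479e-04,  2.09357817e-01,  9.77838670e-01, -8.64441508e-04]), 'wrist_force': array([-0.12108032,  0.95787809,  0.34004713]), 'ft_torque': array([ 0.02664318,  0.03072306, -0.07440172]), 'grip_force': 0.0, 'finger_gap': 0.08511036939383274}
top [0.29385215 0.21797101 1.1996453 ] [ 0.13862789  0.00115928 -0.99034386]
turner 0.58 [399. 199.] 790 [ 0.486 -0.008  0.008] [ 0.453 -0.234 -0.001] [0.518 0.07  0.025]
tea_box 0.9 [290. 194.] 2327 [0.48  0.329 0.073] [0.406 0.265 0.022] [0.561 0.394 0.077]
mug 0.77 [229. 230.] 790 [0.359 0.524 0.036] [0.319 0.476 0.004] [0.415 0.553 0.092]
ramekin 0.6 [238. 192.] 381 [0.484 0.514 0.009] [0.
[... 295 characters left out ...]
rner 0.5 [326. 198.] 168 [0.489 0.012 0.006] [ 0.235 -0.201 -0.002] [0.517 0.555 0.304]
tea_box 0.62 [289. 224.] 2244 [0.477 0.374 0.067] [0.403 0.268 0.006] [0.561 0.4   0.075]
tea_box 0.52 [234. 247.] 706 [0.536 0.555 0.079] [0.512 0.416 0.003] [0.58  0.577 0.101]
mug 0.69 [305. 258.] 1411 [0.35  0.539 0.06 ] [0.314 0.477 0.006] [0.418 0.557 0.091]
ramekin 0.9 [264. 261.] 461 [0.476 0.508 0.024] [0.447 0.476 0.004] [0.51  0.543 0.04 ]
onion 0.56 [332. 250.] 469 [0.313 0.418 0.04 ] [0.287 0.349 0.001] [0.347 0.435 0.065]
jar 0.58 [232. 244.] 684 [0.536 0.555 0.081] [0.513 0.51  0.016] [0.569 0.568 0.101]
jar 0.47 [327. 195.] 145 [0.479 0.004 0.005] [ 0.232 -0.229 -0.002] [0.514 0.541 0.305]
```

Run:
```python
from h import *
P=np.load('P_top.npy')
m=np.load('m_top_tea_box.npy'); p=P[m]; p=p[(p[:,2]>.06)]
print('lid z',np.median(p[:,2])); r=cv2.minAreaRect(p[:,:2].astype(np.float32)*1000); print(r, np.median(p,0)); 
m=np.load('m_top_turner.npy'); print(np.where(m.any(1))[0][[0,-1]],np.where(m.any(0))[0][[0,-1]])
p=P[m]; p=p[~np.isnan(p[:,0])]; r=cv2.minAreaRect(p[:,:2].astype(np.float32)*1000); print(r,cv2.boxPoints(r))
# profile along y
for y in np.arange(-.26,.12,.02):
    s=p[abs(p[:,1]-y)<.01]
    if len(s): print(round(y,2),len(s),np.round([s[:,0].min(),s[:,0].max(),np.median(s[:,2])],3))
im=cv2.imread('pics/top0.png'); im[m]=im[m]//2+np.array([0,127,0],np.uint8)
cv2.imwrite('pics/top1.png',cv2.resize(im[120:300,180:520],None,fx=2.3,fy=2.3))
```

```text
lid z 0.07301801146735643
((485.6107177734375, 332.33404541015625), (135.8399658203125, 159.08203125), 88.65455627441406) [0.48327817 0.33003152 0.07301801]
[187 208] [373 471]
((488.376708984375, -84.88056945800781), (70.33514404296875, 314.610107421875), 1.8228622674942017) [[ 448.2231    71.22621]
 [ 458.23074 -243.22469]
 [ 528.5303  -240.98735]
 [ 518.5227    73.46355]]
-0.24 24 [0.473 0.496 0.012]
-0.22 49 [0.472 0.495 0.013]
-0.2 46 [0.471 0.495 0.016]
-0.18 43 [0.474 0.494 0.019]
-0.16 43 [0.473 0.493 0.02 ]
-0.14 39 [0.475 0.493 0.02 ]
-0.12 23 [0.476 0.489 0.021]
-0.1 17 [0.479 0.489 0.021]
-0.08 7 [0.481 0.485 0.022]
-0.06 12 [0.481 0.487 0.024]
-0.04 22 [0.48  0.494 0.021]
-0.02 60 [0.46  0.509 0.009]
-0.0 122 [0.45  0.52  0.005]
0.02 62 [0.453 0.52  0.001]
0.04 82 [0.45  0.519 0.003]
0.06 132 [0.449 0.519 0.006]
0.08 5 [0.465 0.492 0.003]
```

View pics/top1.png

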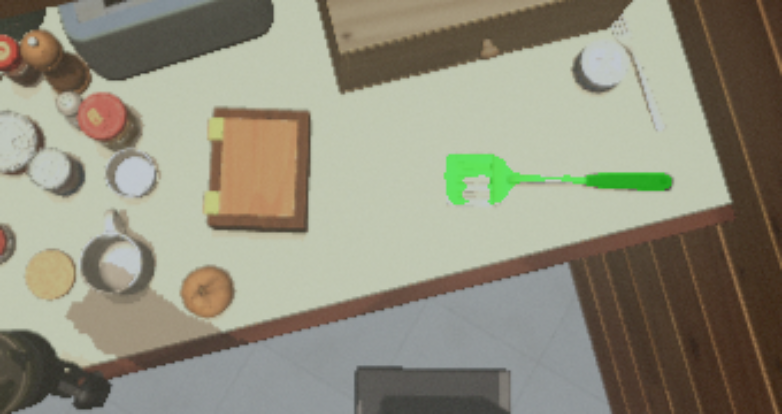

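The picture shows the box at the crop's (260,170), with its notched front to the right. The turner is at (475–670,181), with its blade toward the box. Turner centre is about (0.484, -0.085) with yaw about 90°, and the box front is at y ≈ 0.265. Moving over the turner now.

```bash
python3 -m pendant '[{"travel":[-1,-1,0],"rot":[0,0,0],"fingers":1},{"travel":[-1,-1,0],"rot":[0,0,0],"fingers":1},{"travel":[-1,-1,0],"rot":[0,0,0],"fingers":1},{"travel":[-1,-1,0],"rot":[0,0,0],"fingers":1}]' 60 
python3 -m pendant '[{"travel":[-1,-1,0],"rot":[0,0,0],"fingers":1},{"travel":[-1,-1,0],"rot":[0,0,0],"fingers":1},{"travel":[-1,-1,0],"rot":[0,0,0],"fingers":1},{"travel":[-1,-1,0],"rot":[0,0,0],"fingers":1}]'
python3 -m pendant '[{"travel":[-1,-1,0],"rot":[0,0,0.143],"fingers":1},{"travel":[-1,-1,0],"rot":[0,0,0.286],"fingers":1},{"travel":[-1,-1,0],"rot":[0,0,0.43],"fingers":1},{"travel":[-1,-1,0],"rot":[0,0,0.57],"fingers":1},{"travel":[-1,-1,0],"rot":[0,0,0.7],"fingers":1},{"travel":[-1,-1,0],"rot":[0,0,0.84],"fingers":1},{"travel":[-1,-1,0],"rot":[0,0,0.97],"fingers":1},{"travel":[-1,-1,0],"rot":[0,0,1],"fingers":1}]'
cat >> h.py <<'E'
def to(pos,Rt=None):
    s=env.get_state(); q=s['orientation']; A=R.from_quat([q[1],q[2],q[3],q[0]]); 
    d=A.inv().apply(np.array(pos)-s['tcp_pos'])/.12
    rv=(A.inv()*Rt).as_rotvec()/np.radians(60) if Rt is not None else None
    print('t',round(s['clock'],2),'travel',np.round(d,3),'rot',None if rv is None else np.round(rv,3))
def down(yaw): # tool x axis at world yaw (deg), tool z down
    return R.from_euler('z',yaw,degrees=True)*R.from_euler('x',180,degrees=True)
E
python3 - <<'E'
from h import *
print(env.get_state()['joint_pos'])
to([.484,-.135,.14],down(90))
E
```

```text
clock: 1.1
tcp_pos: [0.2962, 0.3628, 0.2242]
orientation: [0.0, 0.211, 0.978, -0.001]
wrist_force: [-0.1, -1.0, 0.2]
finger_gap: 0.0855
grip_force: 0.0
clock: 1.5
tcp_pos: [0.357, 0.2044, 0.2244]
orientation: [0.001, 0.211, 0.977, -0.0]
wrist_force: [0.0, 0.5, 0.2]
finger_gap: 0.0855
grip_force: 0.0
clock: 2.3
tcp_pos: [0.4165, 0.0486, 0.2242]
orientation: [0.0, 0.672, 0.741, 0.0]
wrist_force: [-0.0, -0.2, 0.2]
finger_gap: 0.0852
grip_force: 0.0
[-7.59624755e-02  1.15819719e-02 -3.17116845e-01  1.24180995e+00
  7.93180358e-05  1.39716048e+00]
t 2.3 travel [-1.577  0.41   0.702] rot [ 0.    -0.     0.093]
```

```bash
python3 -m pendant '[{"travel":[-1,0.3,0],"rot":[0,0,0.093],"fingers":1},{"travel":[-1,0.3,0],"rot":[0,0,0.093],"fingers":1},{"travel":[-1,0.41,0],"rot":[0,0,0.093],"fingers":1},{"travel":[-1,0.41,0],"rot":[0,0,0.093],"fingers":1}]'
python3 - <<'E'
from h import *
im,d,P=look('wrist'); cv2.imwrite('pics/w1.png',im)
for o in env.outline_of('wrist','turner')[:2]:
    m=o['mask']; p=P[m]; p=p[~np.isnan(p[:,0])]; print(o['conf'],m.sum())
    for y in np.arange(-.26,.1,.02):
        s=p[abs(p[:,1]-y)<.01]
        if len(s)>5: print(round(y,2),len(s),np.round([np.percentile(s[:,0],3),np.percentile(s[:,0],97),np.median(s[:,2])],3))
    print(p[:,1].min(),p[:,1].max())
to([.484,-.135,.14],down(90))
E
```

```text
clock: 2.7
tcp_pos: [0.4802, -0.0687, 0.2239]
orientation: [0.001, 0.707, 0.707, 0.0]
wrist_force: [-0.6, -0.2, 0.7]
finger_gap: 0.0855
grip_force: 0.0
0.79 5541
-0.24 103 [0.474 0.495 0.011]
-0.22 190 [0.472 0.496 0.013]
-0.2 197 [0.473 0.495 0.015]
-0.18 213 [0.473 0.495 0.018]
-0.16 210 [0.473 0.495 0.019]
-0.14 198 [0.474 0.493 0.02 ]
-0.12 135 [0.477 0.49  0.019]
-0.1 101 [0.48  0.488 0.019]
-0.08 116 [0.479 0.488 0.021]
-0.06 121 [0.479 0.487 0.023]
-0.04 136 [0.479 0.487 0.021]
-0.02 279 [0.463 0.503 0.009]
-0.0 852 [0.45  0.516 0.004]
0.02 715 [0.447 0.52  0.001]
0.04 767 [0.447 0.519 0.002]
0.06 1059 [0.447 0.519 0.005]
0.08 124 [0.45  0.517 0.005]
-0.2438112824065526 0.0729203660484945
t 2.8 travel [-0.576  0.053  0.697] rot [-0.001 -0.001  0.003]
```

View pics/w1.png

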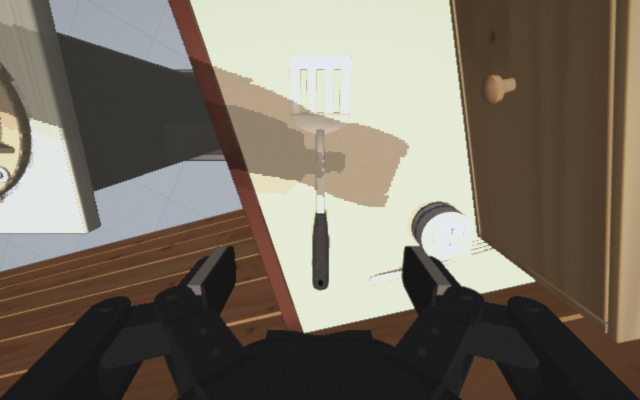

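Turner lies straight (x≈0.484, blade up in image at (320,90), handle (320,250)). Descending on the handle and gripping.

```bash
python3 -m pendant '[{"travel":[-0.3,0.03,0.35],"rot":[0,0,0],"fingers":1},{"travel":[-0.57,0.03,0.7],"rot":[0,0,0],"fingers":1},{"travel":[-0.57,0.03,0.8],"rot":[0,0,0],"fingers":1},{"travel":[-0.57,0.03,0.8],"rot":[0,0,0],"fingers":1}]'
python3 - <<'E'
from h import *
to([.484,-.137,.022],down(90.2))
E
```

```text
clock: 3.2
tcp_pos: [0.4786, -0.1327, 0.1254]
orientation: [-0.003, 0.706, 0.708, -0.001]
wrist_force: [-0.4, 1.5, -0.0]
finger_gap: 0.0856
grip_force: 0.0
t 3.2 travel [-0.039  0.049  0.861] rot [-0.005 -0.003  0.   ]
```

```bash
python3 -m pendant '[{"travel":[0,0.02,0.3],"rot":[0,0,0],"fingers":1},{"travel":[0,0.02,0.5],"rot":[0,0,0],"fingers":1},{"travel":[0,0.02,0.5],"rot":[0,0,0],"fingers":1},{"travel":[0,0.02,0.5],"rot":[0,0,0],"fingers":1}]'
python3 - <<'E'
from h import *
to([.484,-.137,.022],down(90.2))
E
```

```text
clock: 3.6
tcp_pos: [0.4843, -0.133, 0.0695]
orientation: [0.0, 0.705, 0.709, 0.0]
wrist_force: [-0.3, -0.4, 0.5]
finger_gap: 0.0854
grip_force: 0.0
t 3.6 travel [-0.033 -0.003  0.396] rot [0.001 0.    0.002]
```

```bash
python3 -m pendant '[{"travel":[-0.03,0,0.2],"rot":[0,0,0],"fingers":1},{"travel":[-0.03,0,0.35],"rot":[0,0,0],"fingers":1},{"travel":[-0.03,0,0.4],"rot":[0,0,0],"fingers":1},{"travel":[-0.03,0,0.4],"rot":[0,0,0],"fingers":1}]'
python3 -m pendant '[{"travel":[0,0,0],"rot":[0,0,0],"fingers":-1},{"travel":[0,0,0],"rot":[0,0,0],"fingers":-1},{"travel":[0,0,0],"rot":[0,0,0],"fingers":-1},{"travel":[0,0,0],"rot":[0,0,0],"fingers":-1},{"travel":[0,0,0],"rot":[0,0,0],"fingers":-1},{"travel":[0,0,0],"rot":[0,0,0],"fingers":-1},{"travel":[0,0,0],"rot":[0,0,0],"fingers":-1},{"travel":[0,0,0],"rot":[0,0,0],"fingers":-1}]' 70
```

```text
clock: 4.0
tcp_pos: [0.4844, -0.1374, 0.021]
orientation: [0.0, 0.705, 0.709, 0.0]
wrist_force: [-0.9, -0.1, -0.1]
finger_gap: 0.0857
grip_force: 0.0
clock: 4.8
tcp_pos: [0.4839, -0.1375, 0.02]
orientation: [-0.0, 0.706, 0.709, 0.0]
wrist_force: [-0.3, -0.4, -0.8]
finger_gap: -0.0
grip_force: 0.0
```

Run:
```python
from h import *
im,d,P=look('wrist'); cv2.imwrite('pics/w2.png',im)
im,d,P=look('top'); cv2.imwrite('pics/t2.png',im)
for o in env.outline_of('top','turner')[:1]:
    m=o['mask']; p=P[m]; p=p[~np.isnan(p[:,0])]; print(o['conf'],m.sum())
    for y in np.arange(-.26,.1,.02):
        s=p[abs(p[:,1]-y)<.01]
        if len(s)>5: print(round(y,2),len(s),np.round([np.percentile(s[:,0],3),np.percentile(s[:,0],97),np.median(s[:,2])],3))
```

```text
0.91 605
-0.12 23 [0.479 0.489 0.02 ]
-0.1 19 [0.479 0.489 0.019]
-0.08 6 [0.484 0.485 0.022]
-0.04 8 [0.483 0.487 0.022]
-0.02 49 [0.464 0.504 0.011]
-0.0 130 [0.451 0.516 0.005]
0.02 110 [0.447 0.52  0.002]
0.04 108 [0.447 0.519 0.003]
0.06 135 [0.45  0.517 0.005]
```

View pics/w2.png

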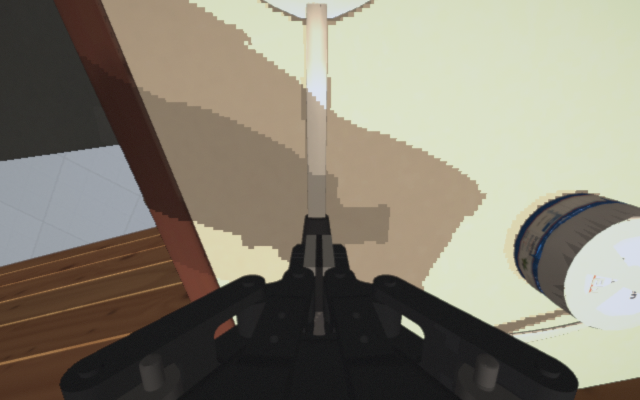

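The wrist picture shows the fingers at about (290–345,260), close around the handle's front end at (316,225). The gap reads 0, so I'm checking whether the grip is real.

```bash
python3 -m pendant '[{"travel":[0,0,0],"rot":[0,0,0],"fingers":-1},{"travel":[0,0,0],"rot":[0,0,0],"fingers":-1}]' 70
python3 - <<'E'
from h import *
s=env.get_state(); print(s['finger_gap'],s['grip_force'])
im=cv2.imread('pics/w2.png'); a=cv2.resize(im[180:350,220:420],None,fx=4,fy=3.5)
cv2.imwrite('pics/w2c.png',cv2.convertScaleAbs(a[:595],alpha=2.5,beta=10))
E
```

```text
clock: 5.15
tcp_pos: [0.484, -0.1375, 0.0201]
orientation: [-0.0, 0.706, 0.709, 0.0]
wrist_force: [0.4, 0.3, -0.0]
finger_gap: 0.0002
grip_force: 0.0
0.0001660085901136291 0.0
```

View pics/w2c.png

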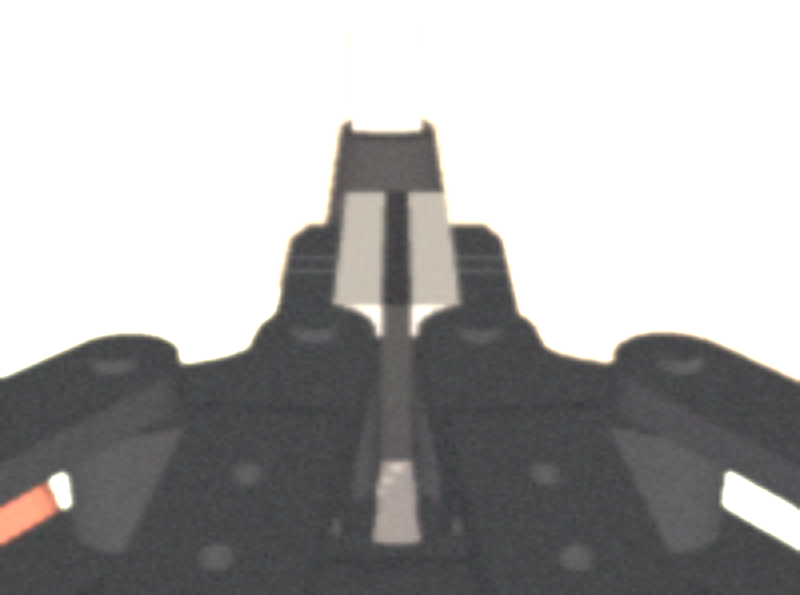

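Run:
```python
from h import *
im,d,P=look('wrist')
for r in [210,222,230,240,250,260,264,275,300,320]:
    print(r,[(c,*np.round(P[r,c]*1000).tolist()) for c in (300,306,312,319,325,331,336)])
```

```text
210 [(300, 474.0, -123.0, -1.0), (306, 477.0, -123.0, -0.0), (312, 482.0, -117.0, 18.0), (319, 486.0, -116.0, 18.0), (325, 489.0, -123.0, -0.0), (331, 493.0, -123.0, -2.0), (336, 496.0, -122.0, 1.0)]
222 [(300, 473.0, -131.0, -1.0), (306, 478.0, -123.0, 19.0), (312, 482.0, -123.0, 21.0), (319, 486.0, -123.0, 20.0), (325, 489.0, -123.0, 20.0), (331, 493.0, -131.0, -0.0), (336, 497.0, -131.0, -0.0)]
230 [(300, 473.0, -136.0, -0.0), (306, 478.0, -128.0, 20.0), (312, 482.0, -127.0, 21.0), (319, 486.0, -128.0, 20.0), (325, 489.0, -128.0, 21.0), (331, 493.0, -136.0, 0.0), (336, 497.0, -137.0, -1.0)]
240 [(300, 473.0, -144.0, -2.0), (306, 479.0, -126.0, 37.0), (312, 482.0, -126.0, 38.0), (319, 486.0, -126.0, 38.0), (325, 489.0, -126.0, 37.0), (331, 492.0, -126.0, 38.0), (336, 497.0, -144.0, -1.0)]
250 [(300, 476.0, -130.0, 40.0), (306, 479.0, -127.0, 48.0), (312, 482.0, -126.0, 49.0), (319, 486.0, -126.0, 50.0), (325, 488.0, -126.0, 49.0), (331, 491.0, -126.0, 49.0), (336, 494.0, -130.0, 41.0)]
260 [(300, 477.0, -130.0, 51.0), (306, 480.0, -126.0, 58.0), (312, 482.0, -126.0, 59.0), (319, 48
[... 209 characters left out ...]
6.0, 62.0), (325, 488.0, -126.0, 61.0), (331, 491.0, -126.0, 62.0), (336, 493.0, -130.0, 54.0)]
275 [(300, 478.0, -124.0, 74.0), (306, 481.0, -124.0, 73.0), (312, 483.0, -125.0, 72.0), (319, 486.0, -130.0, 64.0), (325, 488.0, -125.0, 73.0), (331, 490.0, -125.0, 72.0), (336, 492.0, -124.0, 74.0)]
300 [(300, 480.0, -120.0, 94.0), (306, 481.0, -122.0, 92.0), (312, 483.0, -136.0, 73.0), (319, 486.0, -142.0, 65.0), (325, 488.0, -135.0, 74.0), (331, 489.0, -121.0, 93.0), (336, 491.0, -120.0, 94.0)]
320 [(300, 480.0, -120.0, 104.0), (306, 481.0, -129.0, 93.0), (312, 483.0, -143.0, 75.0), (319, 486.0, -192.0, 17.0), (325, 488.0, -143.0, 75.0), (331, 489.0, -128.0, 94.0), (336, 490.0, -120.0, 104.0)]
```

Run:
```python
from h import *
im,d,P=look('wrist')
for r in range(230,242): print(r,[(c,*np.round(P[r,c]*1000).tolist()) for c in (310,319,328)], im[r,310].tolist())
im,d,P=look('side'); cv2.imwrite('pics/s2.png',cv2.resize(im[130:250,250:410],None,fx=5,fy=5))
m=(abs(P[...,0]-.484)<.08)&(abs(P[...,1]+.1)<.06)&(P[...,2]>.012)
p=P[m]; print(len(p))
for x in np.arange(.43,.55,.01):
    s=p[abs(p[:,0]-x)<.005]
    if len(s): print(round(x,2),len(s),np.round(s[:,2].min(),3),np.round(np.percentile(s[:,2],[5,20]),3),np.round(np.median(s[:,1]),3))
```

```text
230 [(310, 480.0, -128.0, 20.0), (319, 486.0, -127.0, 21.0), (328, nan, nan, nan)] [34, 35, 37]
231 [(310, 480.0, -129.0, 20.0), (319, 486.0, -128.0, 21.0), (328, 491.0, -129.0, 18.0)] [33, 34, 36]
232 [(310, 480.0, -129.0, 20.0), (319, 486.0, -129.0, 21.0), (328, 491.0, -130.0, 19.0)] [36, 35, 38]
233 [(310, 480.0, -129.0, 21.0), (319, 486.0, -129.0, 22.0), (328, 491.0, -130.0, 19.0)] [33, 35, 35]
234 [(310, 480.0, -130.0, 21.0), (319, 486.0, -130.0, 22.0), (328, 491.0, -131.0, 19.0)] [44, 45, 47]
235 [(310, 481.0, -126.0, 32.0), (319, 486.0, -126.0, 31.0), (328, 490.0, -126.0, 31.0)] [64, 68, 71]
236 [(310, 481.0, -125.0, 34.0), (319, 486.0, -126.0, 33.0), (328, 490.0, -126.0, 32.0)] [67, 72, 76]
237 [(310, 481.0, -126.0, 33.0), (319, 486.0, -126.0, 34.0), (328, 490.0, -125.0, 35.0)] [69, 74, 78]
238 [(310, 481.0, -126.0, 36.0), (319, 486.0, -127.0, 34.0), (328, 490.0, -126.0, 35.0)] [69, 74, 77]
239 [(310, 481.0, -126.0, 35.0), (319, 486.0, -126.0, 37.0), (328, 490.0, -125.0, 38.0)] [68, 73, 76]
240 [(310, 481.0, -126.0, 38.0), (319, 486.0, -126.0, 37.0), (328, 490.0, -126.0, 38.0)] [69, 74, 77]
241 [(310, 481.0, -126.0, 39.0), (319, 486.0, -126.0, 38.0), (328, 490.0, -127.0, 37.0)] [67, 73, 76]
3849
0.43 210 0.105 [0.118 0.33 ] -0.12
0.44 310 0.092 [0.112 0.308] -0.126
0.45 514 0.081 [0.136 0.201] -0.119
0.46 432 0.075 [0.127 0.201] -0.105
0.47 404 0.014 [0.069 0.142] -0.102
0.48 374 0.014 [0.022 0.106] -0.101
0.49 374 0.016 [0.041 0.112] -0.103
0.5 302 0.044 [0.092 0.177] -0.104
0.51 245 0.075 [0.087 0.179] -0.11
0.52 205 0.079 [0.092 0.146] -0.118
0.53 165 0.091 [0.106 0.136] -0.115
0.54 65 0.09 [0.111 0.121] -0.117
0.55 5 0.459 [0.461 0.465] -0.12
```

View pics/s2.png

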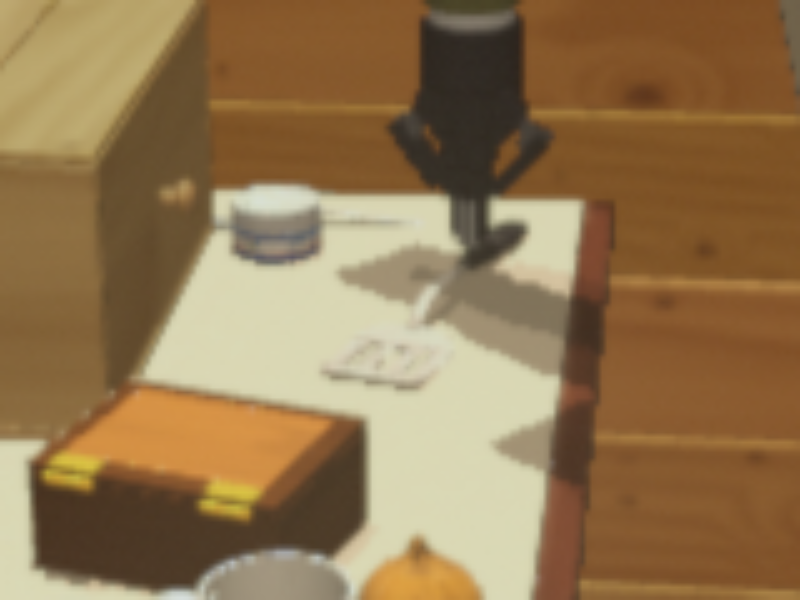

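Both views agree. The pads are shut 30 mm above where the reported TCP implies (tips at z≈0.031, side view at (470,235), just above the handle). So the effective grasp point lies about 30 mm behind the reported TCP. I'll open, go 26 mm lower and regrip.

```bash
python3 -m pendant '[{"travel":[0,0,0],"rot":[0,0,0],"fingers":1},{"travel":[0,0,0],"rot":[0,0,0],"fingers":1},{"travel":[0,0,0],"rot":[0,0,0],"fingers":1},{"travel":[0,0,0],"rot":[0,0,0],"fingers":1},{"travel":[0,0,0.1],"rot":[0,0,0],"fingers":1},{"travel":[0,0,0.16],"rot":[0,0,0],"fingers":1},{"travel":[0,0,0.22],"rot":[0,0,0],"fingers":1},{"travel":[0,0,0.22],"rot":[0,0,0],"fingers":1}]'
python3 -m pendant '[{"travel":[0,0,0],"rot":[0,0,0],"fingers":-1},{"travel":[0,0,0],"rot":[0,0,0],"fingers":-1},{"travel":[0,0,0],"rot":[0,0,0],"fingers":-1},{"travel":[0,0,0],"rot":[0,0,0],"fingers":-1},{"travel":[0,0,0],"rot":[0,0,0],"fingers":-1},{"travel":[0,0,0],"rot":[0,0,0],"fingers":-1},{"travel":[0,0,0],"rot":[0,0,0],"fingers":-1},{"travel":[0,0,0],"rot":[0,0,0],"fingers":-1}]' 70
```

```text
clock: 6.1
tcp_pos: [0.4827, -0.137, -0.0079]
orientation: [-0.001, 0.706, 0.709, -0.0]
wrist_force: [-0.3, 0.1, 0.2]
finger_gap: 0.0855
grip_force: 0.0
clock: 6.9
tcp_pos: [0.4842, -0.1377, -0.0058]
orientation: [0.0, 0.706, 0.709, 0.0]
wrist_force: [-1.7, 0.5, 5.7]
finger_gap: 0.0155
grip_force: 67.9
```

```bash
python3 -m pendant '[{"travel":[0,0,-0.15],"rot":[0,0,0],"fingers":-1},{"travel":[0,0,-0.4],"rot":[0,0,0],"fingers":-1},{"travel":[0,0,-0.7],"rot":[0,0,0],"fingers":-1},{"travel":[0,0,-0.9],"rot":[0,0,0],"fingers":-1},{"travel":[0,0,-0.9],"rot":[0,0,0],"fingers":-1},{"travel":[0,0,-0.9],"rot":[0,0,0],"fingers":-1}]'
cat >> h.py <<'E'
def turner(c='wrist'):
    im,d,P=look(c)
    o=env.outline_of(c,'turner')[0]; m=cv2.erode(o['mask'].astype(np.uint8),np.ones((2,2)))>0; p=P[m]; p=p[~np.isnan(p[:,0])]; print(o['conf'],m.sum())
    y1=np.percentile(p[:,1],99.5); print('tip y',y1)
    for a in np.arange(0,.32,.02):
        s=p[abs(p[:,1]-(y1-.005-a))<.008]
        if len(s)>5: print(np.round([s[:,1].mean(),len(s),np.percentile(s[:,0],3),np.percentile(s[:,0],97),*np.percentile(s[:,2],[10,50,90])],3))
    return im,P
E
python3 - <<'E'
from h import *
im,P=turner(); cv2.imwrite('pics/w3.png',im)
print(env.get_state()['tcp_pos'])
E
```

```text
clock: 7.5
tcp_pos: [0.4841, -0.1376, 0.1016]
orientation: [0.0, 0.706, 0.709, 0.0]
wrist_force: [-1.1, 0.3, -1.5]
finger_gap: 0.0164
grip_force: 68.1
0.65 8604
tip y -0.02167672801153996
[-2.80e-02  8.21e+02  4.80e-01  4.89e-01  1.20e-01  1.23e-01  1.25e-01]
[-4.700e-02  1.034e+03  4.800e-01  4.890e-01  1.280e-01  1.290e-01
  1.300e-01]
[-6.70e-02  9.10e+02  4.80e-01  4.89e-01  1.28e-01  1.29e-01  1.30e-01]
[-8.70e-02  7.72e+02  4.81e-01  4.90e-01  1.26e-01  1.27e-01  1.28e-01]
[-1.07e-01  6.29e+02  4.81e-01  4.90e-01  1.24e-01  1.25e-01  1.26e-01]
[-1.27e-01  9.78e+02  4.79e-01  4.93e-01  1.24e-01  1.27e-01  1.29e-01]
[-1.46e-01  8.67e+02  4.78e-01  4.93e-01  1.27e-01  1.28e-01  1.29e-01]
[-1.67e-01  9.20e+02  4.76e-01  4.96e-01  1.25e-01  1.27e-01  1.28e-01]
[-0.18   7.     0.496  0.498  0.118  0.119  0.122]
[ 0.4829234  -0.13706276  0.10026209]
```

View pics/w3.png

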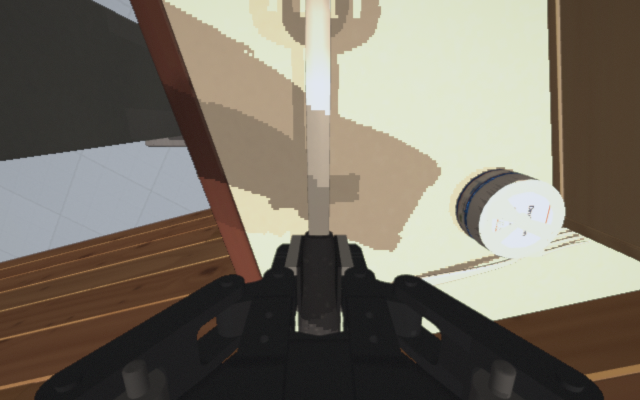

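The turner is held level (shank at pixel column 318, underside about z=0.106, tip = TCP + 0.211 in y). Now refining the box pose.

Run:
```python
from h import *
for c in ['top','side']:
    P=np.load(f'P_{c}.npy'); m=np.load(f'm_{c}_tea_box.npy'); p=P[m&~np.isnan(P[...,0])]; p=p[(p[:,2]>.068)&(p[:,2]<.08)]
    print(c,len(p),cv2.minAreaRect(p[:,:2].astype(np.float32)*1000))
    for ys in np.arange(.25,.42,.02):
        s=p[abs(p[:,1]-ys)<.01]
        if len(s)>4: print('y',round(ys,2),np.round([s[:,0].min(),s[:,0].max()],3))
    for xs in np.arange(.4,.58,.02):
        s=p[abs(p[:,0]-xs)<.01]
        if len(s)>4: print('x',round(xs,2),np.round([s[:,1].min(),s[:,1].max()],3))
to([.484,.0,.0505],down(90))
```

```text
top 2144 ((485.31243896484375, 332.2558898925781), (135.8441162109375, 158.4654541015625), 88.740234375)
y 0.27 [0.407 0.563]
y 0.29 [0.407 0.562]
y 0.31 [0.406 0.563]
y 0.33 [0.406 0.562]
y 0.35 [0.406 0.564]
y 0.37 [0.409 0.564]
y 0.39 [0.409 0.564]
x 0.4 [0.266 0.394]
x 0.42 [0.266 0.397]
x 0.44 [0.266 0.401]
x 0.46 [0.267 0.395]
x 0.48 [0.264 0.394]
x 0.5 [0.265 0.394]
x 0.52 [0.265 0.395]
x 0.54 [0.266 0.399]
x 0.56 [0.263 0.393]
side 117 ((515.6632690429688, 576.5039672851562), (60.9105224609375, 97.67513275146484), 35.73539733886719)
x 0.5 [0.591 0.626]
x 0.52 [0.519 0.566]
x 0.54 [0.558 0.57 ]
x 0.56 [0.554 0.576]
t 7.6 travel [1.142 0.015 0.416] rot [-0.002 -0.001  0.004]
```

```bash
python3 -m pendant '[{"travel":[0.2,0.01,0.1],"rot":[0,0,0],"fingers":-1},{"travel":[0.5,0.01,0.25],"rot":[0,0,0],"fingers":-1},{"travel":[0.8,0.01,0.4],"rot":[0,0,0],"fingers":-1},{"travel":[1,0.01,0.42],"rot":[0,0,0],"fingers":-1},{"travel":[1,0.01,0.42],"rot":[0,0,0],"fingers":-1},{"travel":[1,0.01,0.42],"rot":[0,0,0],"fingers":-1},{"travel":[1,0.01,0.42],"rot":[0,0,0],"fingers":-1}]'
python3 - <<'E'
from h import *
to([.484,.0335,.0505],down(90))
for c in ['top','side']:
    im,P=turner(c); cv2.imwrite(f'pics/{c}4.png',im)
E
```

```text
clock: 8.3
tcp_pos: [0.4847, -0.0182, 0.051]
orientation: [-0.0, 0.706, 0.708, -0.0]
wrist_force: [0.1, -0.1, -1.3]
finger_gap: 0.0158
grip_force: 68.1
t 8.3 travel [ 0.431 -0.004  0.004] rot [-0.     0.     0.004]
0.9 586
tip y 0.18517070641509892
[1.79e-01 9.90e+01 4.52e-01 5.16e-01 5.60e-02 6.00e-02 6.30e-02]
[1.60e-01 1.00e+02 4.48e-01 5.20e-01 1.00e-03 5.80e-02 6.10e-02]
[1.41e-01 1.03e+02 4.48e-01 5.18e-01 1.00e-03 5.70e-02 6.00e-02]
[1.21e-01 1.17e+02 4.54e-01 5.16e-01 3.50e-02 5.90e-02 6.30e-02]
[ 0.104 31.     0.469  0.501  0.062  0.066  0.069]
[0.059 7.    0.483 0.486 0.079 0.081 0.083]
[ 0.04  11.     0.483  0.487  0.077  0.079  0.081]
[0.022 8.    0.483 0.487 0.075 0.078 0.079]
0.66 194
tip y 0.190376134088473
[ 0.183 17.     0.46   0.51   0.06   0.062  0.063]
[ 0.164 15.     0.448  0.516  0.058  0.059  0.061]
[ 0.143 21.     0.449  0.515  0.056  0.058  0.059]
[ 0.124 52.     0.449  0.511  0.056  0.059  0.062]
[ 0.108 22.     0.456  0.499  0.06   0.063  0.067]
[0.086 6.    0.478 0.484 0.075 0.077 0.078]
[ 4.00e-03  1.00e+01  4.79e-01  5.62e-01 -2.00e-03  3.90e-02  7.80e-02]
```

```bash
python3 -m pendant '[{"travel":[0.15,0,0.01],"rot":[0,0,0],"fingers":-1},{"travel":[0.3,0,0.01],"rot":[0,0,0],"fingers":-1},{"travel":[0.45,0,0.01],"rot":[0,0,0],"fingers":-1},{"travel":[0.55,0,0.01],"rot":[0,0,0],"fingers":-1},{"travel":[0.62,0,0.01],"rot":[0,0,0],"fingers":-1},{"travel":[0.69,0,0.01],"rot":[0,0,0],"fingers":-1},{"travel":[0.69,0,0.01],"rot":[0,0,0],"fingers":-1}]'
python3 - <<'E'
from h import *
im,P=turner('top'); cv2.imwrite('pics/top5.png',cv2.resize(im[120:300,200:480],None,fx=2.8,fy=2.8))
print(env.get_state()['tcp_pos'],env.get_state()['wrist_force'])
E
```

```text
clock: 9.2
tcp_pos: [0.4843, 0.0658, 0.0501]
orientation: [-0.0, 0.705, 0.709, 0.0]
wrist_force: [-0.2, -0.5, -0.9]
finger_gap: 0.0157
grip_force: 68.2
0.95 459
tip y 0.2616855107657155
[ 0.255 56.     0.449  0.518  0.056  0.059  0.061]
[2.37e-01 6.90e+01 4.49e-01 5.18e-01 5.50e-02 5.70e-02 6.00e-02]
[2.16e-01 9.90e+01 4.47e-01 5.19e-01 5.10e-02 5.70e-02 6.00e-02]
[1.98e-01 9.30e+01 4.53e-01 5.10e-01 5.80e-02 6.10e-02 6.50e-02]
[1.77e-01 1.20e+01 4.82e-01 4.90e-01 6.00e-03 7.00e-02 7.70e-02]
[ 0.157 11.     0.482  0.485  0.074  0.077  0.079]
[0.136 8.    0.482 0.485 0.076 0.078 0.08 ]
[ 0.117 12.     0.482  0.486  0.074  0.076  0.079]
[ 0.097 10.     0.482  0.487  0.072  0.075  0.078]
[0.48431413 0.06510782 0.05009301] [ 0.87927209 -1.03479542 -1.28923689]
```

View pics/top5.png

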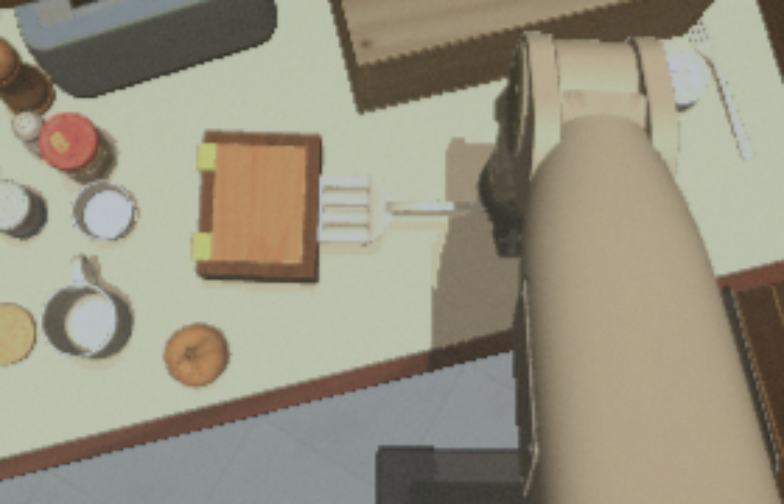

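Blade is aligned and about 12 mm inside the notch (crop (320,210)), with no load. Inserting further, then prising to about 0.4 rad.

```bash
python3 -m pendant '[{"travel":[0.06,0,0],"rot":[0,0,0],"fingers":-1},{"travel":[0.12,0,0],"rot":[0,0,0],"fingers":-1},{"travel":[0.15,0,0],"rot":[0,0,0],"fingers":-1},{"travel":[0.15,0,0],"rot":[0,0,0],"fingers":-1}]'
python3 -m pendant '[{"travel":[0,0,-0.03],"rot":[0,0,0],"fingers":-1},{"travel":[0,0,-0.06],"rot":[0,0,0],"fingers":-1},{"travel":[0.01,0,-0.12],"rot":[0,0,0],"fingers":-1},{"travel":[0.02,0,-0.18],"rot":[0,0,0],"fingers":-1},{"travel":[0.03,0,-0.25],"rot":[0,0,0],"fingers":-1},{"travel":[0.05,0,-0.32],"rot":[0,0,0],"fingers":-1},{"travel":[0.07,0,-0.38],"rot":[0,0,0],"fingers":-1},{"travel":[0.08,0,-0.42],"rot":[0,0,0],"fingers":-1},{"travel":[0.08,0,-0.42],"rot":[0,0,0],"fingers":-1},{"travel":[0.08,0,-0.42],"rot":[0,0,0],"fingers":-1}]'
cat >> h.py <<'E'
def lid():
    for c in ['top','side']:
        im,d,P=look(c); q=P.reshape(-1,3); q=q[~np.isnan(q[:,0])]
        q=q[((q[:,0]>.41)&(q[:,0]<.435)|(q[:,0]>.535)&(q[:,0]<.56))&(q[:,1]>.22)&(q[:,1]<.5)&(q[:,2]>.068)&(q[:,2]<.25)]
        a=np.arctan2(q[:,2]-.065,.395-q[:,1]); print(c,len(q),'lid angle median',np.round(np.median(a),2),'zmax',q[:,2].max().round(3))
    return im
E
python3 - <<'E'
from h import *
lid(); print(env.get_state()['tcp_pos'],env.get_state()['wrist_force'])
E
```

```text
clock: 9.7
tcp_pos: [0.4841, 0.0838, 0.0501]
orientation: [-0.0, 0.705, 0.709, 0.0]
wrist_force: [-0.2, 0.0, -1.5]
finger_gap: 0.0155
grip_force: 68.1
clock: 10.7
tcp_pos: [0.4842, 0.093, 0.1005]
orientation: [0.0, 0.705, 0.709, 0.0]
wrist_force: [-0.3, -0.7, -1.5]
finger_gap: 0.0159
grip_force: 68.1
top 649 lid angle median 0.53 zmax 0.128
side 565 lid angle median 0.54 zmax 0.126
[0.48391241 0.09283011 0.10016197] [-0.22856833 -0.63732596 -0.74541013]
```

```bash
python3 -m pendant '[{"travel":[0.05,0,-0.1],"rot":[0,0,0],"fingers":-1},{"travel":[0.1,0,-0.18],"rot":[0,0,0],"fingers":-1},{"travel":[0.15,0,-0.24],"rot":[0,0,0],"fingers":-1},{"travel":[0.2,0,-0.29],"rot":[0,0,0],"fingers":-1},{"travel":[0.27,0,-0.34],"rot":[0,0,0],"fingers":-1},{"travel":[0.34,0,-0.39],"rot":[0,0,0],"fingers":-1},{"travel":[0.41,0,-0.42],"rot":[0,0,0],"fingers":-1},{"travel":[0.48,0,-0.45],"rot":[0,0,0],"fingers":-1},{"travel":[0.55,0,-0.47],"rot":[0,0,0],"fingers":-1},{"travel":[0.61,0,-0.49],"rot":[0,0,0],"fingers":-1}]'
python3 -m pendant '[{"travel":[0.06,0,-0.01],"rot":[0,0,0],"fingers":-1},{"travel":[0.11,0,-0.01],"rot":[0,0,0],"fingers":-1},{"travel":[0.16,0,-0.01],"rot":[0,0,0],"fingers":-1},{"travel":[0.21,0,-0.01],"rot":[0,0,0],"fingers":-1},{"travel":[0.26,0,0],"rot":[0,0,0],"fingers":-1},{"travel":[0.31,0,0],"rot":[0,0,0],"fingers":-1},{"travel":[0.34,0,0],"rot":[0,0,0],"fingers":-1},{"travel":[0.34,0,0],"rot":[0,0,0],"fingers":-1},{"travel":[0.34,0,0],"rot":[0,0,0],"fingers":-1},{"travel":[0.34,0,0],"rot":[0,0,0],"fingers":-1}]'
python3 - <<'E'
from h import *
im=lid(); print(env.get_state()['tcp_pos'],env.get_state()['wrist_force']); cv2.imwrite('pics/s6.png',cv2.resize(im[130:300,230:430],None,fx=3.5,fy=3.5))
E
```

```text
clock: 11.8
tcp_pos: [0.4837, 0.1669, 0.1593]
orientation: [-0.0, 0.705, 0.709, -0.0]
wrist_force: [-0.5, -0.1, -0.9]
finger_gap: 0.0156
grip_force: 68.1
clock: 12.8
tcp_pos: [0.4836, 0.2067, 0.1593]
orientation: [0.0, 0.706, 0.709, -0.0]
wrist_force: [0.1, -0.3, -0.9]
finger_gap: 0.0154
grip_force: 68.1
top 444 lid angle median 1.94 zmax 0.189
side 519 lid angle median 2.04 zmax 0.245
[0.4836524  0.20664867 0.15930655] [-0.7876093   0.12032923 -1.04297798]
```

View pics/s6.png

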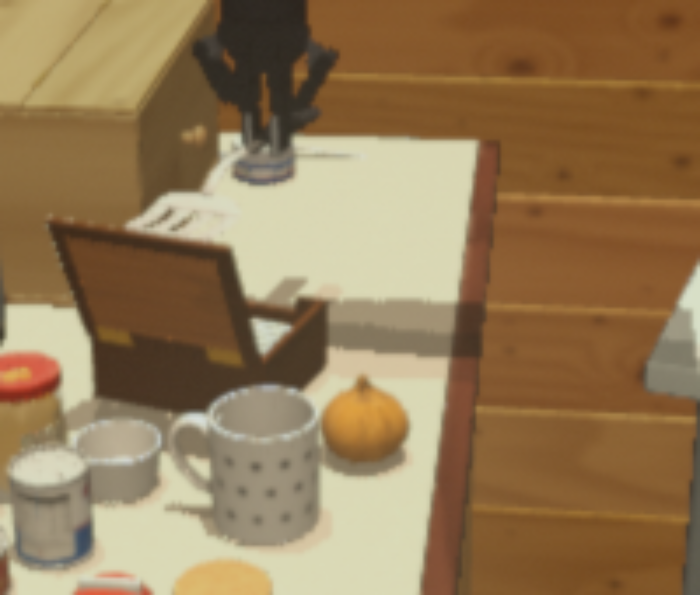

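The lid (150,280) leans back fully open, and the blade tip behind it is free. Retracting along -y, back to where the turner lay.

```bash
python3 -m pendant '[{"travel":[-0.1,0,0],"rot":[0,0,0],"fingers":-1},{"travel":[-0.3,0,0],"rot":[0,0,0],"fingers":-1},{"travel":[-0.6,0,0],"rot":[0,0,0],"fingers":-1},{"travel":[-0.9,0,0],"rot":[0,0,0],"fingers":-1},{"travel":[-1,0,0],"rot":[0,0,0],"fingers":-1}]'
python3 -m pendant '[{"travel":[-0.3,0,0],"rot":[0,0,0],"fingers":-1},{"travel":[-0.7,0,0],"rot":[0,0,0],"fingers":-1},{"travel":[-1,0,0],"rot":[0,0,0],"fingers":-1},{"travel":[-1,0,0],"rot":[0,0,0],"fingers":-1}]'
python3 -m pendant '[{"travel":[-0.3,0,0.2],"rot":[0,0,0],"fingers":-1},{"travel":[-0.6,0,0.5],"rot":[0,0,0],"fingers":-1},{"travel":[-0.86,0,0.8],"rot":[0,0,0],"fingers":-1},{"travel":[-0.86,0,0.9],"rot":[0,0,0],"fingers":-1},{"travel":[-0.86,0,0.9],"rot":[0,0,0],"fingers":-1},{"travel":[-0.86,0,0.9],"rot":[0,0,0],"fingers":-1}]'
python3 - <<'E'
from h import *
turner('wrist');turner('top'); lid(); to([.484,-.137,-.0055],down(90.2))
E
```

```text
clock: 13.4
tcp_pos: [0.4839, 0.0837, 0.1594]
orientation: [0.0, 0.707, 0.708, -0.0]
wrist_force: [-0.1, -0.1, -1.1]
finger_gap: 0.0157
grip_force: 68.1
clock: 13.8
tcp_pos: [0.485, -0.0371, 0.1595]
orientation: [0.001, 0.708, 0.707, -0.0]
wrist_force: [-0.6, 0.7, -1.0]
finger_gap: 0.0156
grip_force: 68.1
clock: 14.4
tcp_pos: [0.4852, -0.1354, 0.0518]
orientation: [-0.0, 0.705, 0.709, 0.0]
wrist_force: [0.7, -0.5, -0.3]
finger_gap: 0.0157
grip_force: 68.2
0.61 8486
tip y -0.01935294022636515
[-2.60e-02  8.10e+02  4.81e-01  4.90e-01  7.10e-02  7.30e-02  7.60e-02]
[-4.40e-02  9.83e+02  4.82e-01  4.90e-01  7.80e-02  7.90e-02  8.00e-02]
[-6.40e-02  9.03e+02  4.82e-01  4.91e-01  7.80e-02  7.90e-02  8.00e-02]
[-8.40e-02  7.43e+02  4.82e-01  4.91e-01  7.60e-02  7.70e-02  7.80e-02]
[-1.04e-01  6.24e+02  4.82e-01  4.91e-01  7.50e-02  7.60e-02  7.60e-02]
[-1.24e-01  9.57e+02  4.80e-01  4.94e-01  7.50e-02  7.80e-02  7.90e-02]
[-1.44e-01  8.61e+02  4.80e-01  4.94e-01  7.70e-02  7.80e-02  7.90e-02]
[-1.65e-01  9.21e+02  4.77e-01  4.97e-01  7.50e-02  7.70e-02  7.80e-02]
[-0.177  7.     0.498  0.499  0.069  0.07   0.072]
0.95 512
tip y 0.06752946363700917
[6.10e-02 8.20e+01 4.53e-01 5.17e-01 5.90e-02 6.20e-02 6.50e-02]
[4.30e-02 9.10e+01 4.49e-01 5.19e-01 1.00e-03 6.00e-02 6.30e-02]
[2.30e-02 8.10e+01 4.49e-01 5.15e-01 3.00e-03 5.80e-02 6.20e-02]
[2.00e-03 1.11e+02 4.55e-01 5.15e-01 5.50e-02 6.10e-02 6.50e-02]
[-1.40e-02  3.00e+01  4.70e-01  4.99e-01  6.30e-02  6.80e-02  7.10e-02]
[-0.099  7.     0.482  0.486  0.075  0.077  0.08 ]
[-0.118 13.     0.482  0.488  0.075  0.077  0.08 ]
top 452 lid angle median 1.94 zmax 0.189
side 516 lid angle median 2.04 zmax 0.188
t 14.7 travel [-0.008 -0.017  0.482] rot [0.002 0.001 0.002]
```

```bash
python3 -m pendant '[{"travel":[0,0,0.15],"rot":[0,0,0],"fingers":-1},{"travel":[0,0,0.3],"rot":[0,0,0],"fingers":-1},{"travel":[0,0,0.38],"rot":[0,0,0],"fingers":-1},{"travel":[0,0,0.43],"rot":[0,0,0],"fingers":-1},{"travel":[0,0,0.46],"rot":[0,0,0],"fingers":-1},{"travel":[0,0,0.47],"rot":[0,0,0],"fingers":-1},{"travel":[0,0,0.47],"rot":[0,0,0],"fingers":-1},{"travel":[0,0,0.47],"rot":[0,0,0],"fingers":-1}]'
python3 -m pendant '[{"travel":[0,0,0],"rot":[0,0,0],"fingers":1},{"travel":[0,0,0],"rot":[0,0,0],"fingers":1},{"travel":[0,0,0],"rot":[0,0,0],"fingers":1},{"travel":[0,0,0],"rot":[0,0,0],"fingers":1},{"travel":[0,0,0],"rot":[0,0,0],"fingers":1},{"travel":[0,0,0],"rot":[0,0,0],"fingers":1}]'
python3 -m pendant '[{"travel":[0,0,-0.2],"rot":[0,0,0],"fingers":1},{"travel":[0,0,-0.5],"rot":[0,0,0],"fingers":1},{"travel":[0,0,-0.8],"rot":[0,0,0],"fingers":1},{"travel":[0,0,-1],"rot":[0,0,0],"fingers":1},{"travel":[0,0,-1],"rot":[0,0,0],"fingers":1},{"travel":[0,0,-1],"rot":[0,0,0],"fingers":1}]'
python3 - <<'E'
from h import *
turner('wrist'); im,P=turner('top'); lid()
for t in ['mug','ramekin','onion','jar']:
    o=env.outline_of('top',t)[0]; p=P[o['mask']]; print(t,round(o['conf'],2),np.round(np.nanmedian(p,0),3))
E
```

```text
clock: 15.5
tcp_pos: [0.4856, -0.1365, -0.0046]
orientation: [0.0, 0.706, 0.709, 0.0]
wrist_force: [-0.5, 0.0, -1.0]
finger_gap: 0.0159
grip_force: 68.2
clock: 16.1
tcp_pos: [0.4852, -0.1363, -0.0051]
orientation: [-0.0, 0.706, 0.709, 0.0]
wrist_force: [-0.4, 0.4, 0.1]
finger_gap: 0.0854
grip_force: 0.0
clock: 16.7
tcp_pos: [0.4854, -0.1365, 0.1151]
orientation: [0.001, 0.706, 0.709, 0.0]
wrist_force: [-0.0, 0.4, 0.1]
finger_gap: 0.0854
grip_force: 0.0
0.75 7782
tip y 0.024811491507185104
[ 1.900e-02  1.149e+03  4.500e-01  5.230e-01 -0.000e+00  1.000e-03
  2.000e-03]
[0.000e+00 1.703e+03 4.530e-01 5.190e-01 2.000e-03 4.000e-03 7.000e-03]
[-1.80e-02  4.35e+02  4.70e-01  5.00e-01  7.00e-03  1.10e-02  1.60e-02]
[-4.00e-02  2.79e+02  4.81e-01  4.92e-01  1.90e-02  2.20e-02  2.30e-02]
[-6.00e-02  2.57e+02  4.82e-01  4.91e-01  2.20e-02  2.30e-02  2.40e-02]
[-8.00e-02  2.09e+02  4.83e-01  4.91e-01  2.00e-02  2.10e-02  2.20e-02]
[-1.00e-01  1.98e+02  4.83e-01  4.91e-01  1.80e-02  1.90e-02  2.00e-02]
[-1.21e-01  2.62e+02  4.81e-01  4.93e-01  1.70e-02  1.90e-02  2.10e-02]
[-1.40e-01  3.43e+02  
[... 886 characters left out ...]
-01  2.00e-03  2.30e-02  2.60e-02]
[-7.80e-02  1.50e+01  4.82e-01  4.88e-01  3.00e-03  2.00e-02  2.40e-02]
[-0.098 10.     0.482  0.486  0.017  0.021  0.024]
[-0.119 14.     0.465  0.489  0.018  0.02   0.023]
[-1.39e-01  2.70e+01  4.79e-01  4.92e-01  1.80e-02  2.10e-02  2.50e-02]
[-1.58e-01  3.00e+01  4.77e-01  4.93e-01  1.60e-02  2.00e-02  2.50e-02]
[-1.74e-01  1.60e+01  4.77e-01  4.94e-01  1.50e-02  1.90e-02  2.10e-02]
[-2.40e-01  7.00e+00  4.77e-01  4.85e-01  6.00e-03  1.00e-02  1.30e-02]
top 452 lid angle median 1.94 zmax 0.189
side 512 lid angle median 2.04 zmax 0.188
mug 0.95 [0.359 0.523 0.035]
ramekin 0.77 [0.485 0.517 0.009]
onion 0.68 [0.321 0.395 0.048]
jar 0.8 [0.54  0.527 0.098]
```

The turner lies flat, the lid is open, and nothing else has moved.

```bash
python3 -c "
from workcell import env
print(env.hand_in())"
```

```text
the job is handed in; nothing more can be done
None
```

The tea box lid was prised open with the turner and rests leaning back at about 1.94 rad by camera; the turner lies flat where it started, the other things read as unmoved, and the job was handed in at about 17 s with no verdict returned.

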